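# Unlock the brush-washer strainer and hold it up to drain

### The job

Take the brush hanger with its two brushes off the arched handle of the brush washer's strainer, hang it over the bar of the drying rail and let go of it. Then take the strainer by its handle and give it a quarter turn, still down in the tank, so that its two lugs come under the notches of the tank's flange, lift it out without forcing it, and finish holding it still and level over the tank, clear above the rim, to drain. The loose mixing ball must stay in the middle of the level strainer all along, and the other things on the table stay where they are.

Things in the scene. Friction and masses are not known exactly. Their poses are not given: they have to be found in the camera images.
- tank: Brush washer: round open steel tank, fixed; 152 mm across (157 at the rim, plus two flat clips 6 mm proud at its +x and -x), rim 88 mm above the table. Origin: centre of its underside, z up. An inner ledge (hole 102 mm, top at 74 mm height) carries the strainer. A flat flange sticks in from the wall above it at 82 to 86 mm height (opening 126 mm, wall 146 mm inside).
- notch (a point): Centre of one of the two notches (40 degrees wide) in the tank's flange, at the tank's own +y, 69 mm from its axis, 86 mm above the table; the other notch is opposite, at -y. The strainer's lugs pass up only through these.
- strainer: Loose dished perforated plate, 120 mm across, about 0.28 kg, with an arched handle, standing on the tank's ledge, its origin 70 mm above the table. Origin: centre of its underside; z up; x along the handle. Its dish slopes 5 to 9 degrees to the middle. Handle: round bar of 10 mm diameter, uprights at x +53 and -53 mm, straight level top 86 mm long, open space below.
- lug (a point): Outer end of one of the strainer's two lugs, at its +x under the handle's foot, 70 mm from its axis (the other at -x); 16 mm wide, 3 mm thick, top 8 mm above the origin. At first the handle is along the tank's x within 12 degrees and the flange holds the lugs down: 4 mm play up, 3 mm sideways. Turned either way it comes free with the handle along the tank's y within 12 degrees.
- handle_mid (a point): Middle of the straight top of the strainer's handle: on the bar's centre line and the strainer's axis, 90 mm above the strainer's origin. Axes as the strainer's.
- ball: Loose steel mixing ball, 24 mm diameter, 57 g, in the middle of the strainer; it rolls easily. Origin: its centre, 14.5 mm above the strainer's origin; its axes turn as it rolls.
- hanger: Brush hanger, about 0.12 kg: loose grey sheet-metal saddle, an upside-down U 80 mm long, 30 mm wide outside, 24 mm inside, at first astride the top of the strainer's handle. Origin: centre of the inside of its top, where it rests on a bar; top 3 mm thick. x along its length and the bar, z up. Sides flat to 28 mm below the origin; below that, skirts flare to 45 mm wide, 45 mm below.
- brush_tip (a point): Lowest point of one of the two stubby brushes (16 mm diameter) fixed upright to the hanger, at x +32, y +24 mm; the other is at x -32, y -24 mm. Each reaches from 20 mm above to 75 mm below the hanger's origin. Between them the middle 44 mm of the hanger's sides is free for fingers.
- rail: Drying rail, fixed: a level round steel bar of 12 mm diameter, its centre line 150 mm above the table, on two posts 172 mm apart on a wooden drip board of 90 x 200 x 14 mm. Origin: centre of the board's underside; the bar runs along its y, straight above the origin; z up.
- tube_crimson: Paint tube lying on the table between tank and rail, 117 x 45 x 29 mm, length along its x; bystander. Origin: centre of its underside.
- tape_roll: Roll of masking tape lying flat, 104 mm diameter, 24 mm high; bystander. Origin: centre of its underside.
- bottle_primer: Small bottle standing behind the work, 52 mm diameter, 120 mm high; bystander. Origin: centre of its underside.

How it is judged (in metres and radians):
On the way, in this order (a step that is already met when the one before it is completed fails the run):
1. the brush hanger hangs astride the bar of the drying rail, let go and still (x of hanger in the frame of rail between -0.012 and 0.012 m and y of hanger in the frame of rail between -0.044 and 0.044 m and z of hanger in the frame of rail between 0.148 and 0.162 m and angle between hanger's own z axis and vertical below 0.4 rad and contact force between the fingers and hanger below 0.1 N and linear speed of hanger below 0.03 m/s), for 0.2 s.
2. the strainer, still down in the tank, has had its quarter turn: its lugs stand under the notches (angle between the x axis of strainer and the y axis of tank, either way round below 0.22 rad and z of strainer in the frame of tank below 0.077 m), for 0.1 s.
At the end, for the whole second after the job is handed in: Strainer gripped, still, level within 6 degrees, underside 10 mm or more above the tank rim and under 26 cm up, axes within 30 mm, not touching the tank; ball within 20 mm of its middle; hanger astride the rail bar, let go, within 44 mm of the bar middle (z of strainer in the frame of tank between 0.098 and 0.26 m and horizontal distance between strainer and tank below 0.03 m and angle between strainer's own z axis and vertical below 0.1 rad and linear speed of strainer below 0.02 m/s and contact force between the fingers and strainer above 1 N and contact force between strainer and tank below 0.05 N and horizontal distance between ball and strainer below 0.02 m and contact force between ball and strainer above 0.1 N and x of hanger in the frame of rail between -0.012 and 0.012 m and y of hanger in the frame of rail between -0.044 and 0.044 m and z of hanger in the frame of rail between 0.148 and 0.162 m and contact force between the fingers and hanger below 0.1 N); the arm keeps its last pose, push and grip.
It fails at once if the ball leaves the middle of the strainer (more than 20 mm off) (horizontal distance between ball and strainer above 0.02 m).
It fails at once if the strainer is tipped by more than about 11 degrees (angle between strainer's own z axis and vertical above 0.2 rad).
It fails at once if the strainer is forced against the tank (over 40 N) (contact force between strainer and tank above 40 N).
It fails at once if another thing on the table is disturbed (distance of any of tube_crimson, tape_roll, bottle_primer from where it was at the start of the episode above 0.03 m).
It also fails if it takes over 61 s, if anything falls off the work surface, if the arm or the gripper's body presses on something with over 40 N, if the wrist force passes 120 N, or if a joint passes its speed limit or range.

### The arm

A 6-joint arm with a two-finger parallel gripper is mounted at the origin on a cart in front of the work surface, level with it; the furniture and walls round the work are solid. World frame = base frame: x ahead of the robot, y to its left, z up, the work surface at z = 0. Lengths are in mm, angles in rad, forces in N, time in s.
With the tool pointing down it reaches from about 275 to 1000 mm from the base axis. Payload 8.4 kg.
Tool frame: the origin (TCP) lies at the very end of the fingers, on their centre line; the grasp point (between the pads) lies 19 mm behind it (r.pinch_z is the distance from the TCP to the grasp point, in mm); z points along the fingers, y is the line along which they close (so a half turn about z gives the same grasp; the last joint's range is limited). The gripper opens to 85 mm and grips with 20 to 120 N. Pads are 22 mm wide; open, the fingers measure 114 mm over their backs; the gripper's body (76 mm by 85 mm) begins 54 mm behind the grasp point. The pads swing forward as they close: fully open they stand 13 mm farther back than shut.
Start: joints at [-1.309, 0.353, 1.633, -0, 1.155, -0.002], TCP at [162.968, -603.382, 231.281] pointing down, gripper open.
Joint ranges: [-2.63, 2.63], [-0.92, 2.1], [0.06, 2.66], [-1.3, 4.44], [0, 2.69], [-3.02, 3.02]. Speed limits (rad/s): [2.22, 2.22, 2.79, 3.14, 3.14, 3.14].

### API

Orientations are given as [roll, pitch, yaw] about the fixed x, y, z axes, in that order (R = Rz(yaw) Ry(pitch) Rx(roll)).
In Python, from rig import r gives the robot as it stands.
- The arm moves only by the tool carry_out, never from a script. Its argument "series" is a list of rows, each a list of 7 numbers: the turn, a rotation vector about the tool's x, y, z as a fraction of full scale, then the shift along the tool's x, y, z as a fraction of full scale, then the gripper command: -1 is fully open, 1 is shut, values between are in proportion. A call has 1 to 8 rows; each row is the pose to reach, as a shift and turn from the pose commanded when the call began, along the tool's axes at that moment, turning the shorter way round; what a row does not reach only later rows make up. Full scale, the value 1, is 0.25 m for a shift and pi rad for a turn. A row lasts 1/8 s, in which the tool goes at most 62.5 mm and 10.7 degrees, less where a joint would pass 70% of its speed; a pose out of reach is approached as far as the arm can. A call with a number of a shift or a turn outside -1 to 1 is refused whole. A call with a gripper value outside its range is refused whole. The fingers move at their own pace and stop on an object; "force" is the grip in N (left out, the last holds). Time passes only in rows, so rows that repeat a pose let the fingers close. It gives the time, the measured TCP pose, the force, the opening and the grip force at its end, in the units of the state.
- r.sense(): the state, without advancing time (a new reading comes with each control period).
- r.grab_frame(name): name is "scene" or "side" or "wrist"; returns the picture (400x640x3 uint8, red, green, blue); there is no depth.
- r.get_calibration(name): a dict with "K" (3x3 intrinsics, pixels), "pose" (4x4, takes a point from camera to world coordinates). Camera axes: x right, y up, looking along -z (the intrinsics and any distortion apply to the point x, -y, -z); pixel columns grow to the right and rows downward; lengths in mm; the calibration is good to about 2 mm. A picture is of the moment at which its call begins: read the wrist's pose just before it. get_calibration takes no time and is no camera call; for the wrist camera it gives the pose at the moment of the call.
- r.sign_off(): hands the job in; it is judged then, once.
Trained networks look in the newest picture that a camera, given by its name, has taken for a name from the list of things; names that differ only in an ending like _2 or _b are one class to them, and where a whole thing is asked for, a point or a joint stands for the part that bears it (a point fixed in the world has none). Each returns a list of dicts, best first, with "score" (0 to 1); they miss things now and then, are a little off and sometimes report something else, mostly with a low value. They report only what shows in the picture. A call takes as long as a camera call.
- r.silhouettes(camera, label): "region" (400x640 bool, what is visible of it) and "position" ([row, column] in pixels, amid what is visible of it).
The state is a dict: "clock": time; "qpos": joint angles; "qvel": joint speeds; "joint_efforts": joint torques, N m; "eef_pos": TCP position; "tcp_rot": TCP orientation; "contact_force": force on the tool from outside, world axes, zero at the start; "wrist_torque": the same for the moment, N m; "opening": opening from 0.0 (shut) to 1.0 (fully open); "grasp_force": force on a finger pad.
Only numpy, scipy, OpenCV 4.12 (cv2) and the standard library are available. Lean on these libraries where they do the work, as an engineer would, in place of code of your own. Each camera call takes 0.05 s, during which the arm holds its last target. There are 200 camera calls.

## Working session

There is one attempt and no reset: what is moved stays moved. The work goes in short steps, Python scripts to look and compute and a tool call to move; the robot and the scene stay as the last step left them, time stands still between calls to the robot, and variables do not carry over. Pictures are saved under pics/ and viewed, at most 10 in all, crops included, and the job is handed in when it is done.

Besides the shell and the picture viewer there is one more tool, called after "Call:" as a command line: name --pt "numbers of a row" for each row, then --argument value for the rest. carry_out: Moves the arm, as the interface text tells. Its arguments: {"type":"object","properties":{"series":{"type":"array"},"force":{"type":"number"}},"required":["series"]}

```bash
mkdir -p pics; ls
cat > h.py <<'E'
import numpy as np, cv2
from rig import r
def ray(cam,px):
    c=r.get_calibration(cam);K=np.array(c["K"]);T=np.array(c["pose"])
    u=np.linalg.inv(K)@[px[1],px[0],1]
    d=T[:3,:3]@[u[0],-u[1],-u[2]]
    return T[:3,3],d/np.linalg.norm(d)
def onz(cam,px,z):
    o,d=ray(cam,px);return o+d*(z-o[2])/d[2]
def proj(cam,P):
    c=r.get_calibration(cam);K=np.array(c["K"]);T=np.array(c["pose"])
    p=T[:3,:3].T@(np.array(P)-T[:3,3]);v=K@[p[0],-p[1],-p[2]];return v[:2]/v[2]
E
python3 - <<'E'
from h import *
print(r.sense()); 
for c in("scene","side","wrist"):
    im=r.grab_frame(c);cv2.imwrite(f"pics/a_{c}.png",im[:,:,::-1])
    print(c,r.get_calibration(c))
    if c!="wrist":
        for n in ["tank","strainer","handle_mid","hanger","rail","tube_crimson","tape_roll","bottle_primer","ball","notch","lug","brush_tip"]:
            print(c,n,[(round(x["score"],2),x["position"],int(x["region"].sum())) for x in r.silhouettes(c,n)[:2]])
E
```

```text
pics
{'clock': 0.0, 'qpos': array([-1.30940442e+00,  3.53672303e-01,  1.63415840e+00, -1.70483100e-06,
        1.15516012e+00, -2.35965775e-03]), 'qvel': array([ 4.01089378e-04, -4.67235099e-04,  7.07262969e-05,  7.42589896e-04,
       -5.06315951e-04, -3.71476736e-04]), 'joint_efforts': array([-1.68024439e-03, -6.05258274e+01, -3.42071700e+01, -2.37599097e-04,
        9.25282395e-03, -2.36953395e-05]), 'eef_pos': array([ 162.84029276, -602.91799317,  230.53619735]), 'tcp_rot': array([-3.14019448e+00, -1.74049484e-06,  2.63752252e-01]), 'contact_force': array([ 0.34009247, -0.01794319,  0.3545222 ]), 'wrist_torque': array([-0.0203288 , -0.00311847,  0.02130988]), 'grasp_force': 0.0, 'opening': 1.0037517135828389}
scene {'K': array([[495.8098896 ,   0.        , 319.95319784],
       [  0.        , 495.8098896 , 199.6751599 ],
       [  0.        ,   0.        ,   1.        ]]), 'pose': array([[-4.70074996e-01,  4.31127530e-01, -7.70167872e-01,
        -5.48237777e+02],
       [-8.82291136e-01, -2.53576720e-01,  3.96561722e-01,
         6.45482390e+02],
       [-2.43279667e-02,  8.6592
[... 1614 characters left out ...]
, (0.57, [206.7, 324.9], 22)]
side notch [(0.62, [220.2, 324.0], 961), (0.44, [187.2, 329.1], 402)]
side lug [(0.67, [209.6, 332.5], 373)]
side brush_tip [(0.84, [189.9, 329.6], 454)]
wrist {'K': array([[308.06288346,   0.        , 320.41751856],
       [  0.        , 308.06288346, 203.6521956 ],
       [  0.        ,   0.        ,   1.        ]]), 'pose': array([[ 2.61250056e-01,  9.24565280e-01,  2.77357983e-01,
         2.33840800e+02],
       [-9.65271037e-01,  2.50089497e-01,  7.55451362e-02,
        -5.85301444e+02],
       [ 4.82091441e-04, -2.87461799e-01,  9.57791982e-01,
         3.73382217e+02],
       [ 0.00000000e+00,  0.00000000e+00,  0.00000000e+00,
         1.00000000e+00]])}
```

Run:
```python
from h import *
a=cv2.imread("pics/a_scene.png")[130:360,190:450];b=cv2.imread("pics/a_side.png")[100:330,210:470]
cv2.imwrite("pics/b1.png",cv2.resize(a,None,fx=2.6,fy=2.6,interpolation=2));cv2.imwrite("pics/b2.png",cv2.resize(b,None,fx=2.6,fy=2.6,interpolation=2))
def tri(p,q):
    o1,d1=ray("scene",p);o2,d2=ray("side",q)
    s=np.linalg.lstsq(np.c_[d1,-d2],o2-o1,rcond=None)[0]
    x,y=o1+s[0]*d1,o2+s[1]*d2
    return (x+y)/2,np.linalg.norm(x-y)
print(tri([197.4,277.4],[190.9,325.9]));print(tri([236.8,285.4],[223.3,326.1]));print(tri([234,353],[256,295.7]))
print("tank s",onz("scene",[218.7,285.2],84),onz("side",[206.7,324.9],84))
print("rail",onz("scene",[214,374],80), "tape",onz("scene",[301,231.6],12),onz("side",[194.5,274],12))
```

```text
(array([572.86773289, 196.08141992, 143.32493901]), np.float64(16.368615003256455))
(array([571.05832868, 185.19038665,  13.73834173]), np.float64(3.5589413911766643))
(array([478.04669561,   4.56727023,  11.89502272]), np.float64(16.078283655768548))
tank s [561.09142541 187.14137464  84.        ] [565.09338715 178.35794672  84.        ]
rail [460.75595979 -47.79105463  80.        ] tape [387.13890553 416.4518217   12.        ] [369.91403173 387.36202948  12.        ]
```

View pics/b1.png

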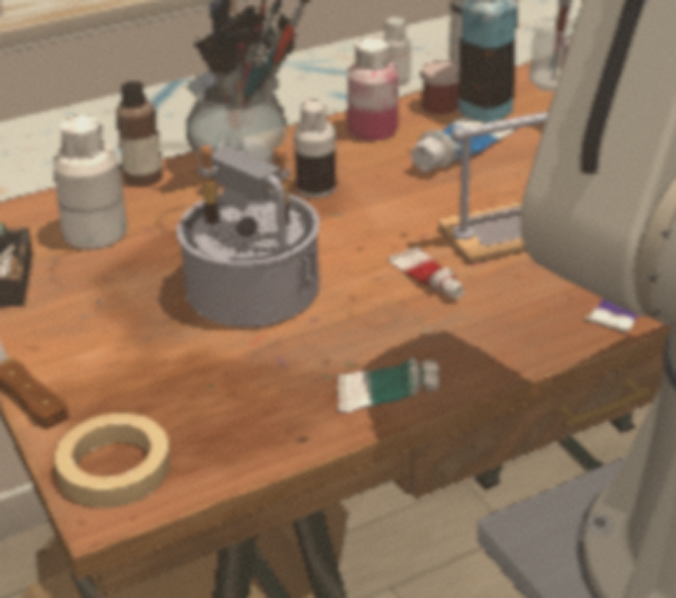

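View pics/b2.png

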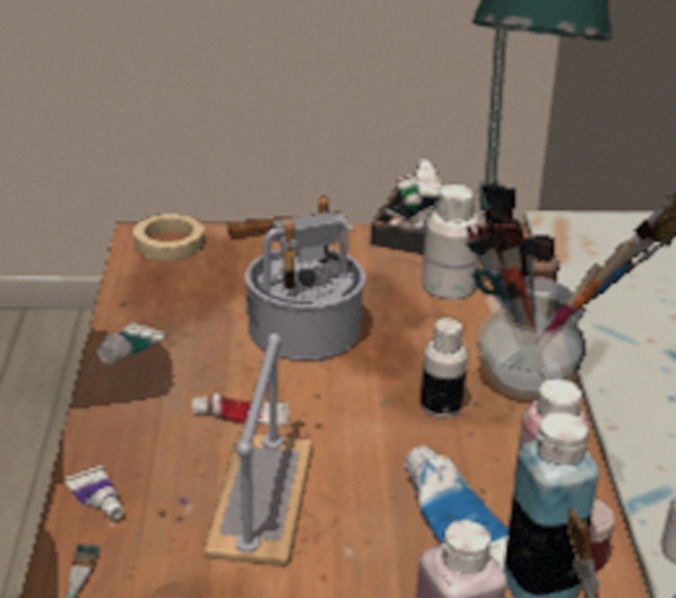

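The scene crop shows the tank at full pixel (row 230, col 286), with the hanger on top of the handle. The side crop shows the rail bar running from (231,316) to (272,303.5), and the tank at (211,328).

```bash
cat >> h.py <<'E'
from scipy.spatial.transform import Rotation as R
S2=lambda u,v:[v/2.6+100,u/2.6+210]
def plan(p,yaw=None,cur=None):
    """rows numbers for reaching world TCP p, pointing down at yaw"""
    s=r.sense();c=np.array(s["eef_pos"]) if cur is None else np.array(cur);A=R.from_euler("xyz",s["tcp_rot"])
    B=A if yaw is None else R.from_euler("xyz",[np.pi,0,yaw])
    return np.round(np.r_[(A.inv()*B).as_rotvec()/np.pi,A.inv().apply(np.array(p)-c)/250],3)
E
python3 - <<'E'
from h import *
for n,u,v,z in[("bar far",275,340,150),("bar near",243,447,150),("b far L",243,438,14),("b far R",311,442,14),("b near L",207,555,14),("b near R",290,562,14),("hang L",300,230,163),("hang R",345,220,163)]:
    print(n,onz("side",S2(u,v),z).round())
print(plan([430,-150,400],0.26))
E
```

```text
bar far [537. -67. 150.]
bar near [ 508. -255.  150.]
b far L [500. -70.  14.]
b far R [579. -77.  14.]
b near L [ 469. -264.   14.]
b near R [ 555. -274.   14.]
hang L [566. 164. 163.]
hang R [624. 191. 163.]
[-0.000e+00 -0.000e+00  1.000e-03  1.504e+00 -1.472e+00 -6.750e-01]
```

Call:
carry_out --pt "0 0 0 0.15 -0.1 -0.28 -1" --pt "0 0 0 0.4 -0.28 -0.28 -1" --pt "0 0 0 0.6 -0.43 -0.28 -1" --pt "0 0 0 0.75 -0.54 -0.28 -1" --pt "0 0 0 0.926 -0.658 -0.28 -1" --pt "0 0 0 0.926 -0.658 -0.28 -1" --force 30

```text
clock: 2.1
eef_pos: [345.8, -381.3, 301.6]
tcp_rot: [-3.142, -0.001, 0.268]
contact_force: [-1.0, -0.3, 0.1]
opening: 0.998
grasp_force: 0.0
```

Run:
```python
from h import *
print(r.sense()["eef_pos"],plan([524,-165,300],1.41))
```

```text
[ 345.7823113  -381.33474729  301.62137994] [ 0.    -0.    -0.363  0.917 -0.645  0.007]
```

Call:
carry_out --pt "0 0 -0.05 0.15 -0.1 0 -1" --pt "0 0 -0.11 0.35 -0.25 0 -1" --pt "0 0 -0.17 0.55 -0.4 0 -1" --pt "0 0 -0.23 0.75 -0.54 0 -1" --pt "0 0 -0.29 0.917 -0.645 0 -1" --pt "0 0 -0.363 0.917 -0.645 0 -1" --pt "0 0 -0.363 0.917 -0.645 0 -1" --pt "0 0 -0.363 0.917 -0.645 0 -1"

```text
clock: 3.1
eef_pos: [522.8, -169.5, 301.2]
tcp_rot: [-3.141, 0.0, 1.403]
contact_force: [-0.2, -0.1, 0.2]
opening: 1.0
grasp_force: 0.0
```

Run:
```python
from h import *
im=r.grab_frame("wrist");cv2.imwrite("pics/c.png",im[:,:,::-1]);np.save("cal_c.npy",r.get_calibration("wrist"),allow_pickle=True)
m=r.silhouettes("wrist","rail")
print([(x["score"],x["position"]) for x in m])
for p in[(428,-259,150),(524,-165,150),(537,-67,150),(508,-255,150)]:print(p,proj("wrist",p))
print(r.sense()["eef_pos"],r.sense()["tcp_rot"],r.sense()["qpos"])
```

```text
[(0.81, [155.3, 318.0])]
(428, -259, 150) [247.18881748 282.0494684 ]
(524, -165, 150) [320.48793088 183.43474401]
(537, -67, 150) [316.4407085   74.14938676]
(508, -255, 150) [319.80626798 267.58886541]
[ 522.69359357 -169.45336333  301.25518977] [-3.14155011e+00  1.60095636e-04  1.40218500e+00] [-3.16128620e-01  1.73414490e-01  1.71428641e+00 -1.73235965e-04
  1.25391031e+00 -1.47463311e-01]
```

View pics/c.png

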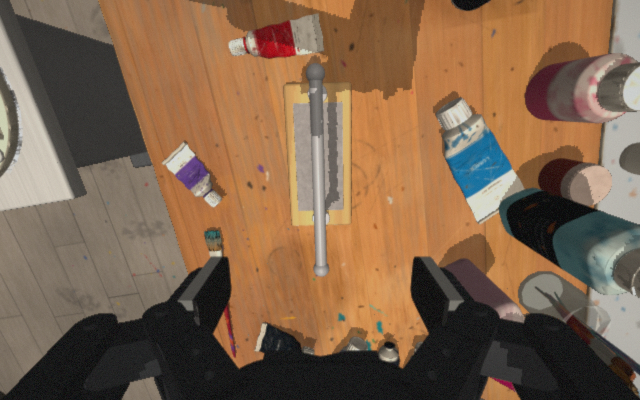

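The wrist picture shows the rail bar running from (row 72, col 316) to (row 270, col 321), nearly along the tool's x axis.

Run:
```python
from h import *
a=onz("wrist",[72,316],150);b=onz("wrist",[270,321],150);print(a,b,(a+b)/2,np.linalg.norm(a-b),np.arctan2(*(a-b)[1::-1]))
print(plan([565,20,340],0.75)); print(plan([555,185,340],0.15))
```

```text
[536.91732809 -65.20526557 150.        ] [ 508.77200608 -258.02790066  150.        ] [ 522.84466709 -161.61658311  150.        ] 194.86592250974962 1.4258550784404609
[ 0.     0.     0.208  0.775  0.04  -0.155]
[ 0.     0.     0.399  1.419 -0.111 -0.155]
```

Call:
carry_out --pt "0 0 0.03 0.12 0 -0.05 -1" --pt "0 0 0.08 0.35 0.02 -0.1 -1" --pt "0 0 0.14 0.58 0.03 -0.155 -1" --pt "0 0 0.2 0.775 0.04 -0.155 -1"

```text
clock: 3.7
eef_pos: [565.5, 21.1, 341.4]
tcp_rot: [3.14, -0.002, 0.783]
contact_force: [0.7, -0.3, 0.4]
opening: 0.995
grasp_force: 0.0
```

Run:
```python
from h import *
print(r.sense()["eef_pos"],plan([555,185,340],0.15))
```

```text
[565.49595556  21.11723297 341.35117706] [ 0.    -0.001  0.202  0.433 -0.494  0.005]
```

Call:
carry_out --pt "0 0 0.05 0.15 -0.17 0 -1" --pt "0 0 0.1 0.3 -0.34 0 -1" --pt "0 0 0.16 0.433 -0.494 0 -1" --pt "0 0 0.202 0.433 -0.494 0 -1" --pt "0 0 0.202 0.433 -0.494 0 -1"

```text
clock: 4.32
eef_pos: [553.0, 183.9, 339.9]
tcp_rot: [3.141, 0.0, 0.157]
contact_force: [-0.9, -0.1, -0.7]
opening: 1.001
grasp_force: 0.0
```

Run:
```python
from h import *
im=r.grab_frame("wrist");cv2.imwrite("pics/d.png",cv2.resize(im[60:360,120:520,::-1],None,fx=2,fy=2,interpolation=2))
for n in ["hanger","tank","strainer","ball"]:
  for x in r.silhouettes("wrist",n)[:2]:
    g=x["region"].astype(np.uint8);c=cv2.findNonZero(g);print(n,x["score"],x["position"],cv2.minAreaRect(c))
print(r.sense()["eef_pos"],r.sense()["tcp_rot"],r.sense()["qpos"])
```

```text
hanger 0.65 [164.8, 322.3] ((323.6855773925781, 163.706787109375), (88.7254638671875, 46.198978424072266), 64.79888153076172)
hanger 0.65 [215.2, 534.2] ((555.4231567382812, 220.65994262695312), (186.70144653320312, 57.51608657836914), 17.52556800842285)
tank 0.73 [118.8, 292.7] ((323.0231018066406, 151.18463134765625), (121.64794158935547, 122.70040893554688), 37.87498474121094)
tank 0.17 [210.7, 426.8] ((429.3648681640625, 214.31082153320312), (29.09861946105957, 73.15755462646484), 9.462322235107422)
strainer 0.59 [139.3, 331.3] ((323.2198486328125, 151.67933654785156), (91.05006408691406, 91.30926513671875), 34.438987731933594)
[553.2001515  182.96915464 340.10735681] [ 3.14154621e+00 -1.17857301e-04  1.56599753e-01] [ 3.16884514e-01  2.02038565e-01  1.59467581e+00 -6.63450055e-05
  1.34476934e+00  1.73109596e+00]
```

View pics/d.png

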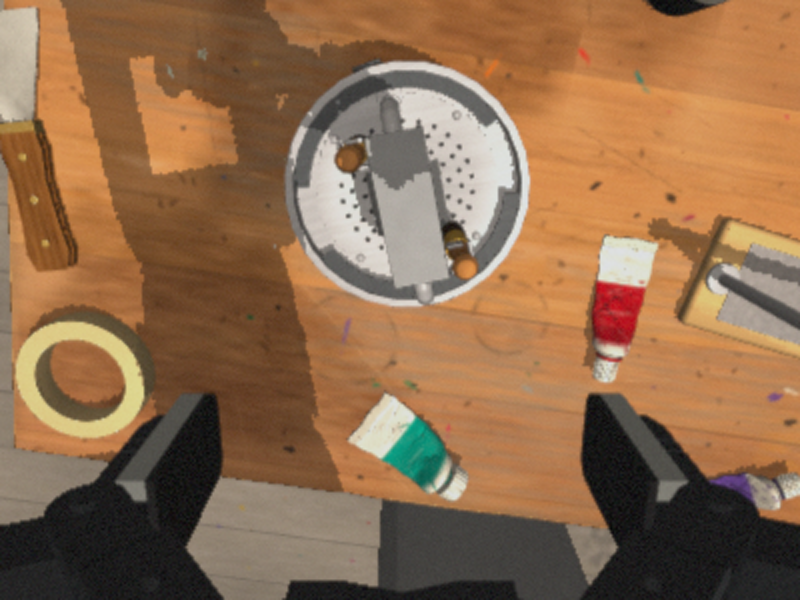

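The crop shows the hanger's top between (398,138) and (421,285), and the handle ends at (389,100) and (425,295). The rim is centred at about (407,183), with the flange gaps at left and right.

Run:
```python
from h import *
W=lambda u,v:[v/2+60,u/2+120]
def pr(n,a,b,z):
    a=onz("wrist",W(*a),z);b=onz("wrist",W(*b),z);print(n,a.round(1),b.round(1),((a+b)/2).round(1),np.linalg.norm(a-b).round(1),np.arctan2(*(a-b)[1::-1]).round(3))
pr("hang",(398,137),(421,285),163);pr("bar",(389,98),(425,300),160)
pr("rim ns",(407,61),(407,306),88);pr("rim ew",(285,183),(529,183),88)
pr("notch",(300,165),(508,200),86)
pr("flange R",(508,137),(500,228),86);pr("flange L",(301,180),(312,112),86)
o=r.get_calibration("scene")
for c in("scene","side"):
  print(c,proj(c,(568,183,163)))
```

```text
hang [609.1 192.  163. ] [534.1 167.7 163. ] [571.6 179.9 163. ] 78.8 0.314
bar [626.9 199.4 160. ] [525.2 163.9 160. ] [576.  181.6 160. ] 107.8 0.336
rim ns [649.9 193.3  88. ] [496.6 168.5  88. ] [573.3 180.9  88. ] 155.3 0.16
rim ew [565.8 258.2  88. ] [590.1 105.   88. ] [577.9 181.6  88. ] 155.1 1.728
notch [578.3 250.4  86. ] [577.1 115.6  86. ] [577.7 183.   86. ] 134.8 1.562
flange R [615.8 123.7  86. ] [558.4 117.   86. ] [587.1 120.4  86. ] 57.8 0.117
flange L [569.  248.7  86. ] [611.6 246.6  86. ] [590.3 247.6  86. ] 42.6 3.092
scene [283.83477781 193.08247165]
side [325.96805423 185.65501085]
```

Run:
```python
from h import *
print(plan([573,180.5,230],0.325),plan([573,180.5,140],0.325))
```

```text
[ 0.    -0.    -0.054  0.077  0.022  0.44 ] [ 0.    -0.    -0.054  0.077  0.022  0.8  ]
```

Call:
carry_out --pt "0 0 -0.03 0.05 0.01 0.12 -1" --pt "0 0 -0.054 0.077 0.022 0.3 -1" --pt "0 0 -0.054 0.077 0.022 0.44 -1" --pt "0 0 -0.054 0.077 0.022 0.54 -1" --pt "0 0 -0.054 0.077 0.022 0.64 -1" --pt "0 0 -0.054 0.077 0.022 0.73 -1" --pt "0 0 -0.054 0.077 0.022 0.8 -1" --pt "0 0 -0.054 0.077 0.022 0.8 -1"

```text
clock: 5.58
eef_pos: [572.2, 180.8, 138.9]
tcp_rot: [-3.142, 0.002, 0.326]
contact_force: [-0.2, -0.5, 0.1]
opening: 1.0
grasp_force: 0.0
```

Run:
```python
from h import *
im=r.grab_frame("wrist");cv2.imwrite("pics/e.png",im[:,:,::-1])
s=r.sense();print(s["eef_pos"],s["tcp_rot"],s["contact_force"])
for p in [(0,0),(40,0),(-40,0)]:
  q=np.array([573,180.5])+R.from_euler("z",.325).apply([p[0],0,0])[:2];print(proj("wrist",[*q,168]))
```

```text
[572.86916338 181.06499004 139.8976511 ] [-3.14156508e+00  6.84678397e-04  3.25838311e-01] [-0.07740494  0.18903384  0.80866406]
[319.15832797 291.88566997]
[319.18188937 201.04624389]
[319.13859762 367.95472811]
```

View pics/e.png

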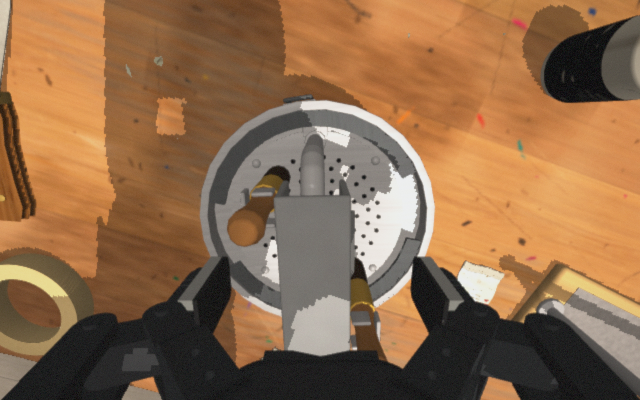

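The wrist picture shows the hanger's far edge centred at (row 197, col 313), about 2 mm left of the finger centre. I'll shift by that and close.

Call:
carry_out --pt "0 0 0.004 0.004 -0.009 0 -1" --pt "0 0 0.004 0.004 -0.009 0 0.3" --pt "0 0 0.004 0.004 -0.009 0 1" --pt "0 0 0.004 0.004 -0.009 0 1" --pt "0 0 0.004 0.004 -0.009 0 1" --pt "0 0 0.004 0.004 -0.009 0 1" --pt "0 0 0.004 0.004 -0.009 0 1" --pt "0 0 0.004 0.004 -0.009 0 1" --force 30

```text
clock: 6.62
eef_pos: [573.3, 183.8, 140.3]
tcp_rot: [-3.142, -0.0, 0.313]
contact_force: [-0.9, -0.9, 4.7]
opening: 0.348
grasp_force: 31.1
```

Call:
carry_out --pt "0 0 0 0 0 -0.04 1" --pt "0 0 0 0 0 -0.1 1" --pt "0 0 0 0 0 -0.18 1" --pt "0 0 0 0 0 -0.27 1" --pt "0 0 0 0 0 -0.36 1" --pt "0 0 0 0 0 -0.44 1" --pt "0 0 0 0 0 -0.48 1" --pt "0 0 0 0 0 -0.48 1"

```text
clock: 7.62
eef_pos: [573.4, 183.9, 260.8]
tcp_rot: [-3.142, -0.001, 0.313]
contact_force: [1.2, -0.9, -2.2]
opening: 0.35
grasp_force: 30.7
```

Run:
```python
from h import *
s=r.sense();print(s["eef_pos"],s["opening"],s["contact_force"])
im=r.grab_frame("wrist");cv2.imwrite("pics/f.png",im[:,:,::-1])
print(plan([555,10,260],0.87),plan([522,-162,260],1.426))
```

```text
[573.40128949 183.89340133 260.84618339] 0.3499559531971454 [ 1.18530337 -0.86638865 -2.24010845]
[ 0.     0.    -0.177 -0.283  0.639 -0.   ] [ 0.     0.    -0.354 -0.62   1.253 -0.   ]
```

View pics/f.png

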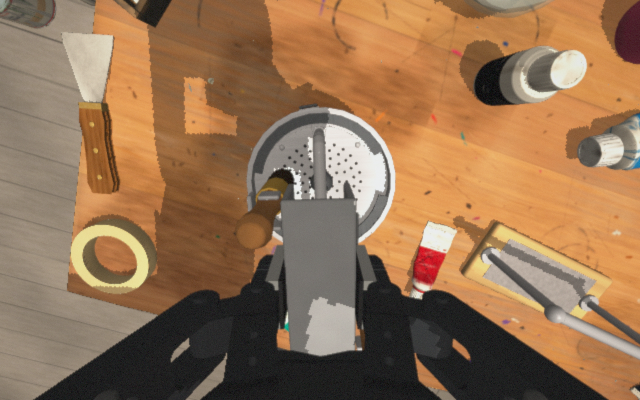

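The hanger is in the grip, the strainer stayed in place, and the ball is not disturbed. A clip shows at (106,312) on the rim. Next is the rail.

Call:
carry_out --pt "0 0 -0.02 -0.03 0.08 0 1" --pt "0 0 -0.06 -0.1 0.22 0 1" --pt "0 0 -0.1 -0.17 0.38 0 1" --pt "0 0 -0.14 -0.24 0.53 0 1" --pt "0 0 -0.177 -0.283 0.639 0 1"

```text
clock: 8.3
eef_pos: [554.1, 8.4, 259.0]
tcp_rot: [-3.14, 0.001, 0.873]
contact_force: [0.2, 0.4, -2.4]
opening: 0.351
grasp_force: 30.7
```

Run:
```python
from h import *
print(r.sense()["eef_pos"],plan([522.5,-162,260],1.426))
```

```text
[554.06098569   8.37135015 258.97443616] [-0.001  0.    -0.176 -0.603  0.341 -0.004]
```

Call:
carry_out --pt "0 0 -0.04 -0.12 0.07 0 1" --pt "0 0 -0.09 -0.28 0.16 0 1" --pt "0 0 -0.14 -0.44 0.25 0 1" --pt "0 0 -0.176 -0.57 0.32 0 1" --pt "0 0 -0.176 -0.603 0.341 0 1" --pt "0 0 -0.176 -0.603 0.341 0 1" --pt "0 0 -0.176 -0.603 0.341 0 1"

```text
clock: 9.18
eef_pos: [523.0, -159.2, 259.7]
tcp_rot: [-3.141, -0.0, 1.422]
contact_force: [0.2, 0.8, -2.1]
opening: 0.349
grasp_force: 30.7
```

Run:
```python
from h import *
s=r.sense();print(s["eef_pos"],s["tcp_rot"])
im=r.grab_frame("wrist");im2=r.grab_frame("side")
A=im[:,120:520,::-1];B=cv2.resize(im2[120:320,210:410,::-1],(400,400),interpolation=2)
cv2.imwrite("pics/g.png",np.hstack([A,B]))
```

```text
[ 523.01548013 -159.17386546  259.66698536] [-3.14097664e+00 -4.92656432e-04  1.42214420e+00]
```

View pics/g.png

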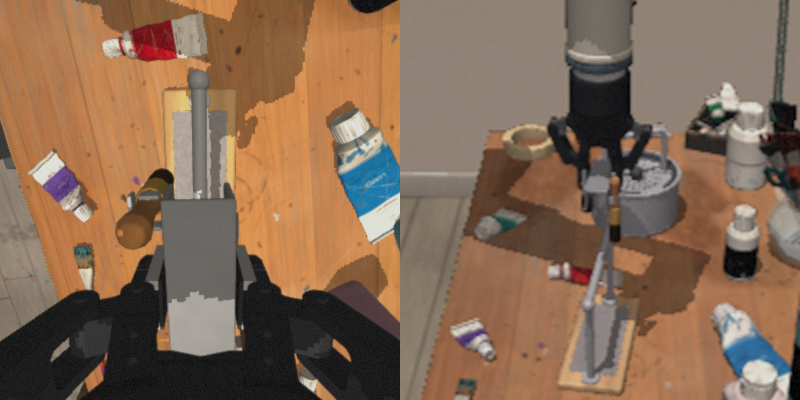

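Left half: the bar (col 200) lines up with the hanger's middle (col 199). Right half: the hanger is above the bar. Lowering it.

Call:
carry_out --pt "0 0 0 0 0 0.06 1" --pt "0 0 0 0 0 0.15 1" --pt "0 0 0 0 0 0.24 1" --pt "0 0 0 0 0 0.32 1" --pt "0 0 0 0 0 0.4 1" --pt "0 0 0 0 0 0.46 1" --pt "0 0 0 0 0 0.5 1" --pt "0 0 0 0 0 0.5 1"

```text
clock: 10.28
eef_pos: [522.6, -159.9, 134.3]
tcp_rot: [-3.14, -0.0, 1.422]
contact_force: [-0.4, -0.3, -1.4]
opening: 0.345
grasp_force: 30.7
```

Call:
carry_out --pt "0 0 0 0 0 0.004 1" --pt "0 0 0 0 0 0.008 1" --pt "0 0 0 0 0 0.012 1" --pt "0 0 0 0 0 0.012 1"

```text
clock: 10.78
eef_pos: [523.0, -160.2, 132.2]
tcp_rot: [3.141, 0.0, 1.422]
contact_force: [-0.0, -0.1, -1.4]
opening: 0.347
grasp_force: 30.7
```

Call:
carry_out --pt "0 0 0 0 0 0.004 1" --pt "0 0 0 0 0 0.004 0.2" --pt "0 0 0 0 0 0.004 -0.2" --pt "0 0 0 0 0 0.004 -0.6" --pt "0 0 0 0 0 0.004 -1" --pt "0 0 0 0 0 0.004 -1" --pt "0 0 0 0 0 0.004 -1" --pt "0 0 0 0 0 0.004 -1"

```text
clock: 11.78
eef_pos: [522.9, -160.2, 131.0]
tcp_rot: [-3.142, -0.0, 1.422]
contact_force: [0.6, -0.2, -0.5]
opening: 1.0
grasp_force: 0.0
```

Run:
```python
from h import *
s=r.sense();print(s["eef_pos"],s["opening"],s["contact_force"])
im=r.grab_frame("wrist");im2=r.grab_frame("side")
A=im[:,120:520,::-1];B=cv2.resize(im2[180:300,240:360,::-1],(400,400),interpolation=2)
cv2.imwrite("pics/i.png",np.hstack([A,B]))
```

```text
[ 522.90314643 -160.17349724  130.99273874] 0.9996292733537298 [ 0.58108659 -0.20178936 -0.48640036]
```

View pics/i.png

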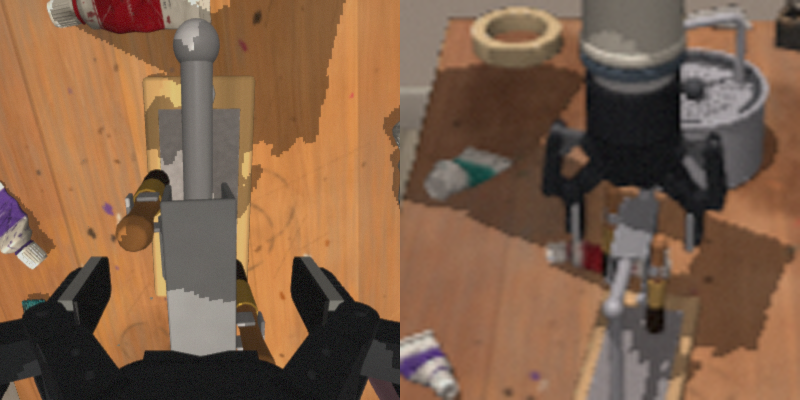

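The hanger sits astride the bar, clear of both fingers. I'll lift off and return to the tank.

Call:
carry_out --pt "0 0 0 0 0 -0.06 -1" --pt "0 0 0 0 0 -0.2 -1" --pt "0 0 0 0 0 -0.4 -1" --pt "0 0 0 0 0 -0.58 -1" --pt "0 0 0.06 0.2 0 -0.6 -1" --pt "0 0 0.12 0.44 0.02 -0.6 -1" --pt "0 0 0.18 0.68 0.03 -0.6 -1" --pt "0 0 0.2 0.75 0.04 -0.6 -1"

```text
clock: 12.88
eef_pos: [560.8, 26.4, 282.3]
tcp_rot: [3.141, -0.001, 0.792]
contact_force: [0.5, -0.6, -0.8]
opening: 1.003
grasp_force: 0.0
```

Run:
```python
from h import *
print(r.sense()["eef_pos"],r.sense()["tcp_rot"],plan([562,178,281],0.33))
```

```text
[560.84252654  26.44881448 282.33569262] [ 3.14104640e+00 -1.31523484e-03  7.91699800e-01] [ 0.    -0.     0.147  0.435 -0.423  0.006]
```

Call:
carry_out --pt "0 0 0.05 0.14 -0.13 0 -1" --pt "0 0 0.1 0.28 -0.28 0 -1" --pt "0 0 0.147 0.4 -0.39 0 -1" --pt "0 0 0.147 0.435 -0.423 0 -1" --pt "0 0 0.147 0.435 -0.423 0 -1" --pt "0 0 0.147 0.435 -0.423 0 -1"

```text
clock: 13.62
eef_pos: [561.4, 174.3, 281.3]
tcp_rot: [3.141, 0.0, 0.333]
contact_force: [0.3, 0.4, -0.2]
opening: 1.003
grasp_force: 0.0
```

Run:
```python
from h import *
s=r.sense();print(s["eef_pos"],s["tcp_rot"])
im=r.grab_frame("wrist");cv2.imwrite("pics/j.png",cv2.resize(im[50:290,180:460,::-1],None,fx=2.5,fy=2.5,interpolation=2))
for n in ["tank","handle_mid","ball"]:
  for x in r.silhouettes("wrist",n)[:1]: print(n,x["score"],x["position"])
```

```text
[561.36078125 174.32583211 281.30081293] [3.14116419e+00 3.39251060e-05 3.32780089e-01]
tank 0.78 [112.6, 304.5]
handle_mid 0.82 [162.7, 314.1]
ball 0.48 [163.1, 324.4]
```

View pics/j.png

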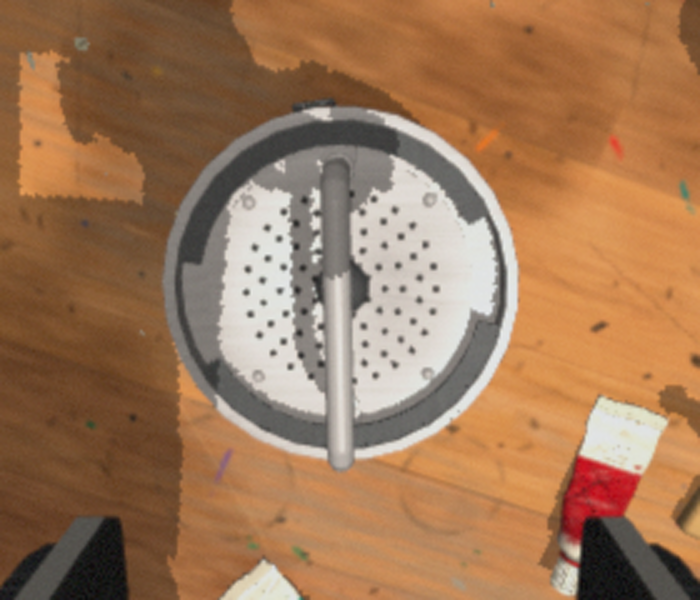

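The crop shows the notch edges at left (180,262)/(212,362) and right (490,217)/(498,325). The clip is at (315,105), the bar runs from (336,165) to (341,462), and the rim is centred at (341,282). The ball is under the middle of the bar.

Run:
```python
from h import *
f=lambda u,v,z:onz("wrist",[v/2.5+50,u/2.5+180],z)
rim=[f(165,282,88),f(518,282,88),f(341,106,88),f(341,458,88)]
c=(rim[0]+rim[1]+rim[2]+rim[3])/4;print("tank c",c,np.linalg.norm(rim[0]-rim[1]),np.linalg.norm(rim[2]-rim[3]))
for n,u,v in[("L1",182,262),("L2",212,365),("R1",490,217),("R2",498,322),("clip",315,104)]:
    p=f(u,v,86)-c;print(n,np.linalg.norm(p[:2]),np.arctan2(p[1],p[0]))
a=f(336,165,160);b=f(341,462,160);print("bar",a,b,(a+b)/2,np.linalg.norm(a-b),np.arctan2(*(a-b)[1::-1]))
p=f(341,283,84);print("ball",p)
```

```text
tank c [576.04523424 182.74393667  88.        ] 154.28072774333427 155.1536692363739
L1 70.34108419627718 1.7456049938776927
L2 68.72580219231754 2.4467632000238577
R1 70.72789888225627 -0.796980575319145
R2 71.63129196991282 -1.459850632675555
clip 76.63588984668368 0.47028839880302553
bar [625.72027238 200.61222456 160.        ] [526.72639845 165.16971706 160.        ] [576.22333541 182.89097081 160.        ] 105.14731767265305 0.34380809636138654
ball [577.38399136 183.37114525  84.        ]
```

Run:
```python
from h import *
print(plan([576.2,182.9,141],0.344))
```

```text
[ 0.     0.    -0.004  0.067 -0.013  0.56 ]
```

Call:
carry_out --pt "0 0 -0.004 0.067 -0.013 0.1 -0.6" --pt "0 0 -0.004 0.067 -0.013 0.25 -0.2" --pt "0 0 -0.004 0.067 -0.013 0.38 0" --pt "0 0 -0.004 0.067 -0.013 0.47 0" --pt "0 0 -0.004 0.067 -0.013 0.54 0" --pt "0 0 -0.004 0.067 -0.013 0.56 0" --pt "0 0 -0.004 0.067 -0.013 0.56 0" --pt "0 0 -0.004 0.067 -0.013 0.56 0" --force 30

```text
clock: 14.82
eef_pos: [576.8, 184.2, 142.0]
tcp_rot: [3.142, -0.002, 0.345]
contact_force: [1.0, 0.9, -0.5]
opening: 0.498
grasp_force: 0.0
```

Run:
```python
from h import *
s=r.sense();print(s["eef_pos"],s["tcp_rot"],s["opening"])
im=r.grab_frame("wrist");cv2.imwrite("pics/k.png",im[:,:,::-1])
for d in(-50,0,50):
  q=np.array([576.2,182.9])+R.from_euler("z",.344).apply([d,0,0])[:2];print(d,proj("wrist",[*q,160]))
for x in r.silhouettes("wrist","handle_mid")[:2]: print(x["score"],x["position"])
```

```text
[576.78080532 184.16530253 141.99938382] [ 3.14154208e+00 -1.58376989e-03  3.44758486e-01] 0.49842933910586373
-50 [320.1327897  369.36849514]
0 [320.25241484 280.93541666]
50 [320.39923514 172.39828075]
0.74 [213.5, 317.1]
```

View pics/k.png

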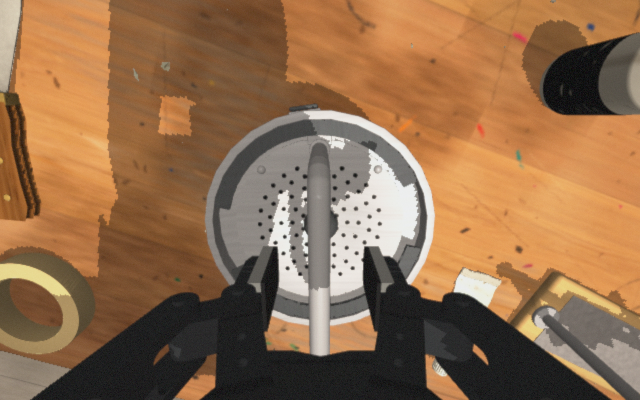

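The bar (col 319) is centred between the fingers (col 320). Closing gently.

Call:
carry_out --pt "0 0 0 0 0 0 0.3" --pt "0 0 0 0 0 0 0.5" --pt "0 0 0 0 0 0 0.64" --pt "0 0 0 0 0 0 0.72" --pt "0 0 0 0 0 0 0.78" --pt "0 0 0 0 0 0 0.9" --pt "0 0 0 0 0 0 1" --pt "0 0 0 0 0 0 1" --force 40

```text
clock: 15.92
eef_pos: [576.1, 184.1, 141.0]
tcp_rot: [-3.141, -0.0, 0.345]
contact_force: [0.5, 1.8, 0.6]
opening: 0.1
grasp_force: 38.9
```

Call:
carry_out --pt "0 0 -0.008 0 0 0 1" --pt "0 0 -0.024 0 0 0 1" --pt "0 0 -0.045 0 0 0 1" --pt "0 0 -0.07 0 0 0 1" --pt "0 0 -0.095 0 0 0 1" --pt "0 0 -0.12 0 0 0 1" --pt "0 0 -0.14 0 0 0 1" --pt "0 0 -0.15 0 0 0 1" --force 40

```text
clock: 16.92
eef_pos: [576.1, 183.7, 141.0]
tcp_rot: [3.141, 0.0, 0.818]
contact_force: [-0.5, -1.0, -0.4]
opening: 0.101
grasp_force: 39.0
```

Low forces; carrying on.

Call:
carry_out --pt "0 0 -0.015 0 0 0 1" --pt "0 0 -0.035 0 0 0 1" --pt "0 0 -0.06 0 0 0 1" --pt "0 0 -0.09 0 0 0 1" --pt "0 0 -0.12 0 0 0 1" --pt "0 0 -0.15 0 0 0 1" --pt "0 0 -0.175 0 0 0 1" --pt "0 0 -0.19 0 0 0 1"

```text
clock: 17.92
eef_pos: [576.1, 183.8, 141.0]
tcp_rot: [3.142, 0.0, 1.415]
contact_force: [-0.6, -0.6, 0.5]
opening: 0.099
grasp_force: 39.1
```

Call:
carry_out --pt "0 0 -0.015 0 0 0 1" --pt "0 0 -0.035 0 0 0 1" --pt "0 0 -0.06 0 0 0 1" --pt "0 0 -0.09 0 0 0 1" --pt "0 0 -0.12 0 0 0 1" --pt "0 0 -0.15 0 0 0 1" --pt "0 0 -0.175 0 0 0 1" --pt "0 0 -0.19 0 0 0 1"

```text
clock: 18.92
eef_pos: [574.5, 183.9, 141.3]
tcp_rot: [-3.139, -0.001, 2.01]
contact_force: [-7.6, 0.4, 9.7]
opening: 0.1
grasp_force: 50.7
```

Call:
carry_out --pt "0 0 0 0 0 0 1" --pt "0 0 0 0 0 0 1"

```text
clock: 19.18
eef_pos: [574.6, 184.0, 141.3]
tcp_rot: [-3.139, -0.001, 2.009]
contact_force: [-7.8, 0.5, 8.6]
opening: 0.099
grasp_force: 45.3
```

Run:
```python
from h import *
im=r.grab_frame("wrist");cv2.imwrite("pics/l.png",im[:,:,::-1])
s=r.sense()
for k in("eef_pos","tcp_rot","contact_force","wrist_torque","qpos"):print(k,s[k].round(3))
c=np.array([576,182.8])
for a in (0.48,0.48+np.pi):print("clip",proj("wrist",[*(c+80*np.array([np.cos(a),np.sin(a)])),86]))
for n in("ball","strainer","tank","handle_mid"):
  for x in r.silhouettes("wrist",n)[:2]:
    p=x["position"];print(n,round(x["score"],2),p,x["region"].sum(),onz("wrist",p,{"ball":84,"handle_mid":160}.get(n,80)).round(1))
```

```text
eef_pos [574.628 184.014 141.327]
tcp_rot [-3.139e+00 -1.000e-03  2.009e+00]
contact_force [-7.35   0.397  7.825]
wrist_torque [ 0.045  1.179 -0.668]
qpos [ 3.070e-01  4.180e-01  1.757e+00  1.000e-03  9.690e-01 -1.320e-01]
clip [439.7514485  219.63155365]
clip [205.63855883 228.54352478]
ball 0.71 [220.4, 308.3] 200 [566.6 180.6  84. ]
strainer 0.88 [211.4, 316.4] 19841 [569.4 187.6  80. ]
tank 0.82 [139.2, 311.3] 15360 [545.6 230.9  80. ]
handle_mid 0.73 [208.8, 321.3] 19756 [560.9 213.8 160. ]
handle_mid 0.52 [138.4, 302.5] 15415 [541.8 237.  160. ]
```

Call:
carry_out --pt "0 0 0.008 0 0 0 1" --pt "0 0 0.016 0 0 0 1" --pt "0 0 0.016 0 0 0 1"

```text
clock: 19.8
eef_pos: [574.8, 184.1, 141.3]
tcp_rot: [-3.139, -0.001, 1.959]
contact_force: [-6.8, 1.6, 7.6]
opening: 0.102
grasp_force: 40.0
```

Run:
```python
from h import *
im=r.grab_frame("wrist")
s=r.sense()
for k in("eef_pos","tcp_rot","contact_force","wrist_torque"):print(k,s[k].round(3))
for n in("ball","tank"):
  for x in r.silhouettes("wrist",n)[:1]:
    g=x["region"];rr,cc=np.nonzero(g);print(n,x["score"],rr.min(),rr.max(),cc.min(),cc.max())
    if n=="ball":
      for q in range(rr.min(),rr.max()+1,3):
        k=np.nonzero(g[q])[0];print(q,k.min() if len(k) else "",k.max() if len(k) else "",len(k))
print(proj("wrist",[576,183.5,84.5]),proj("wrist",[576,183.5,160]))
```

```text
eef_pos [574.803 184.179 141.317]
tcp_rot [-3.139e+00 -1.000e-03  1.959e+00]
contact_force [-6.197  1.802  8.234]
wrist_torque [ 0.226  1.087 -0.278]
ball 0.59 212 235 303 338
212 307 309 3
215 305 335 7
218 303 337 11
221 303 338 12
224 303 338 13
227 303 336 11
230 304 335 9
233 306 309 4
tank 0.56 102 297 202 433
[322.13041613 222.49690384] [322.65705324 280.21264392]
```

The ball is still centred (cols 303–338, expected 322). The push along −x and up looks like the strainer bearing sideways on the ledge. I'll shift the tool about 2.5 mm toward −x to relieve it.

Call:
carry_out --pt "0 0 -0.008 0.002 -0.004 0 1" --pt "0 0 -0.016 0.004 -0.007 0 1" --pt "0 0 -0.022 0.004 -0.01 0 1" --pt "0 0 -0.022 0.004 -0.01 0 1"

```text
clock: 20.45
eef_pos: [573.5, 183.9, 141.0]
tcp_rot: [3.141, 0.0, 2.029]
contact_force: [-1.4, 0.2, 1.6]
opening: 0.101
grasp_force: 39.3
```

Run:
```python
from h import *
s=r.sense()
for k in("eef_pos","tcp_rot","contact_force","wrist_torque","clock"):print(k,np.round(s[k],3))
```

```text
eef_pos [573.537 183.947 141.021]
tcp_rot [3.141 0.    2.029]
contact_force [-1.447  0.208  1.645]
wrist_torque [ 0.035  0.217 -0.142]
clock 20.45
```

Call:
carry_out --pt "0 0 0 0.001 -0.002 -0.002 1" --pt "0 0 0 0.001 -0.003 -0.005 1" --pt "0 0 0 0.001 -0.003 -0.008 1" --pt "0 0 0 0.001 -0.003 -0.012 1" --pt "0 0 0 0.001 -0.003 -0.016 1" --pt "0 0 0 0.001 -0.003 -0.016 1"

```text
clock: 21.2
eef_pos: [572.7, 183.9, 145.2]
tcp_rot: [3.141, 0.0, 2.029]
contact_force: [0.7, 0.1, -4.3]
opening: 0.097
grasp_force: 38.9
```

Call:
carry_out --pt "0 0 0 0 0 -0.005 1" --pt "0 0 0 0 0 -0.01 1" --pt "0 0 0 0 0 -0.016 1" --pt "0 0 0 0 0 -0.022 1" --pt "0 0 0 0 0 -0.028 1" --pt "0 0 0 0 0 -0.034 1" --pt "0 0 0 0 0 -0.04 1" --pt "0 0 0 0 0 -0.04 1"

```text
clock: 22.2
eef_pos: [572.9, 183.9, 155.3]
tcp_rot: [3.141, 0.0, 2.029]
contact_force: [1.0, -0.1, -3.7]
opening: 0.101
grasp_force: 39.3
```

Free and level; raising it further.

Call:
carry_out --pt "0 0 0 0 0 -0.008 1" --pt "0 0 0 0 0 -0.025 1" --pt "0 0 0 0 0 -0.05 1" --pt "0 0 0 0 0 -0.08 1" --pt "0 0 0 0 0 -0.11 1" --pt "0 0 0 0 0 -0.14 1" --pt "0 0 0 0 0 -0.165 1" --pt "0 0 0 0 0 -0.18 1"

```text
clock: 23.2
eef_pos: [572.8, 184.0, 200.5]
tcp_rot: [3.141, 0.0, 2.029]
contact_force: [-0.6, 0.1, -3.9]
opening: 0.098
grasp_force: 39.3
```

Call:
carry_out --pt "0 0 0 0 0 -0.004 1" --pt "0 0 0 0 0 -0.004 1" --pt "0 0 0 0 0 -0.004 1" --pt "0 0 0 0 0 -0.004 1"

```text
clock: 23.7
eef_pos: [572.5, 183.9, 200.8]
tcp_rot: [-3.141, -0.0, 2.029]
contact_force: [0.5, -0.0, -4.1]
opening: 0.101
grasp_force: 39.3
```

Run:
```python
from h import *
im=r.grab_frame("wrist");r.grab_frame("side");r.grab_frame("scene")
s=r.sense()
for k in("eef_pos","tcp_rot","contact_force","wrist_torque","clock","grasp_force"):print(k,np.round(s[k],3))
e=s["eef_pos"];c=[e[0],e[1],e[2]+19-90+14.5]
for cam in("wrist","side","scene"):
  print(cam,"ball expected",proj(cam,c).round(1),"hanger exp",proj(cam,[523,-161,150]).round(1))
  for n in("ball","strainer","hanger"):
   for x in r.silhouettes(cam,n)[:2]:
    rr,cc=np.nonzero(x["region"]);print(n,round(x["score"],2),x["position"],rr.min(),rr.max(),cc.min(),cc.max())
```

```text
eef_pos [572.602 183.86  200.912]
tcp_rot [-3.141 -0.     2.029]
contact_force [-0.259 -0.449 -3.589]
wrist_torque [-0.004 -0.019 -0.02 ]
clock 23.85
grasp_force 39.276
wrist ball expected [320.8 221.1] hanger exp [110.2 512. ]
ball 0.7 [223.7, 336.5] 213 234 305 338
strainer 0.68 [211.2, 316.9] 122 355 237 404
strainer 0.62 [136.8, 334.0] 105 218 229 412
side ball expected [327.3 190.4] hanger exp [310.1 250. ]
ball 0.39 [217.2, 326.4] 198 237 304 349
strainer 0.82 [191.1, 327.0] 168 202 310 344
strainer 0.35 [218.3, 326.9] 199 238 304 348
hanger 0.94 [252.5, 309.4] 237 279 301 319
scene ball expected [283.3 198.3] hanger exp [394.9 174.7]
ball 0.46 [200.2, 281.8] 196 202 281 286
strainer 0.83 [202.5, 286.7] 168 213 263 305
```

The strainer hangs still at about 130 mm, the ball is centred, and the hanger is on the rail. Handing in.

```bash
python3 -c "
from rig import r
print(r.sign_off())"
```

```text
the job is handed in; nothing more can be done
None
```

I handed the job in at about 24 s on the robot's clock: the hanger is on the rail, and the strainer is held still, level and clear above the tank with the ball centred. The hand-in returned no verdict.

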